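# Click the sample box's lid shut all round

### The arm

A 7-joint arm with a two-finger parallel gripper is mounted at the origin on the work surface. World frame = base frame: x ahead of the robot, y to its left, z up, the work surface at z = 0. Lengths are in m, angles in rad, forces in N, time in s.
With the tool pointing down it reaches from about 0.425 to 0.925 m from the base axis. Payload 6.8 kg.
Tool frame: the origin (TCP) lies on the mounting face of the last link; the fingertips stand 173 mm ahead of it and the grasp point (between the pads) lies 155 mm ahead of it; z points along the fingers, y is the line along which they close (so a half turn about z gives the same grasp; the last joint's range is limited). The gripper opens to 85 mm and grips with 20 to 120 N. Pads are 22 mm wide; open, the fingers measure 114 mm over their backs; the gripper's body (76 mm by 85 mm) begins 54 mm behind the grasp point. The pads swing forward as they close: fully open they stand 13 mm farther back than shut.
Start: joints at [1.166, 0.477, 0.022, 1.555, -0.011, 1.109, -0.083], TCP at [0.197, -0.645, 0.405] pointing down, gripper open.
Joint ranges: [-2.96, 2.96], [-0.34, 2.1], [-1.41, 1.46], [0.24, 2.44], [-1.37, 4.51], [0.17, 1.92], [-2.96, 2.96]. Speed limits (rad/s): [2.39, 2.39, 3.14, 3.14, 3.14, 3.14, 3.14].

### API

Orientations are given as a rotation vector (axis times angle).
In Python, from bench import r gives the robot as it stands.
- The arm moves only by the tool arm_command, never from a script. Its argument "plan" is a list of rows, each an object of numbers: "claw": the closure, from 0 (fully open) to 1 (shut); "tx", "ty", "tz": the shift along the tool's x, y, z in m; "ax", "ay", "az": the turn, a rotation vector about the tool's x, y, z in degrees. A call has exactly 10 rows; each row shifts and turns the commanded pose from where the row before left it, along the tool's axes as they then stand; what a row does not reach is not made up. A row lasts 1/12 s, in which the tool goes at most 41.7 mm and 7.16 degrees, less where a joint would pass 70% of its speed; a pose out of reach is approached as far as the arm can. A call is refused whole if a number of a shift passes 0.0417 or a number of a turn 7.16, either way. A call with a gripper value outside its range is refused whole. The fingers move at their own pace and stop on an object; "squeeze" is the grip in N (left out, the last holds). Time passes only in rows, so rows that do not move let the fingers close, or fill a call up. It gives the time, the measured TCP pose, the force, the opening and the grip force at its end, in the units of the state.
- r.get_obs(): the state, without advancing time (a new reading comes with each control period).
- r.grab_frame(name): name is "scene" or "side" or "wrist"; returns the picture (384x512x3 uint8, red, green, blue); there is no depth.
- r.camera_model(name): a dict with "fx", "fy", "cx", "cy" (pixels), "position" and "orientation" of the camera in the world; the wrist camera has in their place "tool_from_camera" (4x4, takes a point from camera to tool coordinates, whose origin is the TCP and whose axes are the flange's). Camera axes: x right, y up, looking along -z (the intrinsics and any distortion apply to the point x, -y, -z); pixel columns grow to the right and rows downward; lengths in m; the calibration is good to about 2 mm. The wrist camera is an equidistant fisheye: a pixel r from the principal point sees the ray r / f radians off the axis. A picture is of the moment at which its call begins: read the wrist's pose just before it. camera_model takes no time and is no camera call.
- r.hand_in(): hands the job in; it is judged then, once.
Trained networks look in the newest picture that a camera, given by its name, has taken for a name from the list of things; names that differ only in an ending like _2 or _b are one class to them, and where a whole thing is asked for, a point or a joint stands for the part that bears it (a point fixed in the world has none). Each returns a list of dicts, best first, with "confidence" (0 to 1); they miss things now and then, are a little off and sometimes report something else, mostly with a low value. They report only what shows in the picture. A call takes as long as a camera call. They do not tell look-alikes from the thing itself.
- r.boxes_of(target, camera): "location" ([x, y, z] in m, in the coordinates of the camera as it stood for that picture, good to about 4 mm: the middle of the surface that is visible of it).
- r.tip_of(target, camera): "location" ([x, y, z] in m, in the coordinates of the camera as it stood for that picture, good to about 4 mm: a listed point, or the origin of a listed thing).
The state is a dict: "clock": time; "joints": joint angles; "qvel": joint speeds; "tau": joint torques, N m; "tcp_pos": TCP position; "orientation": TCP orientation; "contact_force": force on the tool from outside, world axes, zero at the start; "moment": the same for the moment, N m; "grip_width": finger opening in m; "gripper_force": force on a finger pad.
Only numpy, scipy, OpenCV 4.12 (cv2) and the standard library are available. Lean on these libraries where they do the work, as an engineer would, in place of code of your own. Each camera call takes 0.05 s, during which the arm holds its last target. There are 200 camera calls.

### The job

The lid on the sample box is only resting in place: press down around its snap rim with the fingertips, section by section, until all four sections have clicked shut. Only press; leave the box standing where it is, neither lifted nor pushed about, and leave the bottle, bowl and jar alone.

Things in the scene. Friction and masses are not known exactly. Their poses are not given: they have to be found in the camera images.
- box: Sample box, grey plastic tub (foot 116 x 166 mm) with a white lid 130 (its x) by 180 mm (its y), loose on the bench, about 0.9 kg. Tops of the rim's four fixed corner blocks: 72 mm above the bench; sunken lid panel: 66 mm. Between the corners lie four rim sections that click straight down by 8 mm. Origin: centre of the underside, z up. Pressing the sections' middles does not tip it.
- near_top (a point): The long near section of the lid's snap rim: a white strip 128 mm long along the box's y, at the box's -x edge, 24 mm wide; this point is the middle of its top face and moves with it (80 mm above the box's underside when up, 72 mm when clicked shut).
- near (a joint): Downward travel of the near section (m): 0 = up (unclipped), 0.008 = clicked shut, flush with the four fixed corner blocks. Needs a downward push of about 7 N to start it; halfway (4.5 mm) it snaps over and pulls itself shut and stays; released before that it springs up again. Up at the start.
- far_top (a point): The long far section of the lid's snap rim: a white strip 128 mm long along the box's y, at the box's +x edge, 24 mm wide; this point is the middle of its top face and moves with it (80 mm above the box's underside when up, 72 mm when clicked shut).
- far (a joint): Downward travel of the far section (m): 0 = up (unclipped), 0.008 = clicked shut, flush with the four fixed corner blocks. Needs a downward push of about 7 N to start it; halfway (4.5 mm) it snaps over and pulls itself shut and stays; released before that it springs up again. Up at the start.
- left_top (a point): The short left section of the lid's snap rim: a white strip 78 mm long along the box's x, at the box's +y edge, 24 mm wide; this point is the middle of its top face and moves with it (80 mm above the box's underside when up, 72 mm when clicked shut).
- left (a joint): Downward travel of the left section (m): 0 = up (unclipped), 0.008 = clicked shut, flush with the four fixed corner blocks. Needs a downward push of about 7 N to start it; halfway (4.5 mm) it snaps over and pulls itself shut and stays; released before that it springs up again. Up at the start.
- right_top (a point): The short right section of the lid's snap rim: a white strip 78 mm long along the box's x, at the box's -y edge, 24 mm wide; this point is the middle of its top face and moves with it (80 mm above the box's underside when up, 72 mm when clicked shut).
- right (a joint): Downward travel of the right section (m): 0 = up (unclipped), 0.008 = clicked shut, flush with the four fixed corner blocks. Needs a downward push of about 7 N to start it; halfway (4.5 mm) it snaps over and pulls itself shut and stays; released before that it springs up again. Up at the start.
- wash_bottle: Bystander: white plastic wash bottle, 64 mm diameter, 122 mm to the cap and 163 mm to the top of its bent spout tube; loose, at one side of the box. Origin: centre of the underside.
- bowl: Bystander: steel mixing bowl, 124 mm across, 50 mm high; loose, at the other side of the box. Origin: centre of the underside.
- jar: Bystander: small closed glass jar, 52 mm diameter, 60 mm high; loose, standing just beyond the box's far side. Origin: centre of the underside.
There are look-alikes about, which are no part of the job. Leave any orange or red look-alike of the box alone.

How it is judged:
At the end, for the whole second after the job is handed in: All four rim sections are clicked shut (each pressed down more than 6.5 of 8 mm), and the box stands flat (within 0.05 rad and 5 mm of the bench) and at rest (value of joint each of near, far, left, right above 0.0065 m and angle between box's own z axis and vertical below 0.05 rad and height (world z) of box below 0.005 m and linear speed of box below 0.01 m/s); the robot touches nothing.
It fails at once if the box is lifted by more than 12 mm or tipped by more than 0.2 rad (height (world z) of box above 0.012 m or angle between box's own z axis and vertical above 0.2 rad).
It fails at once if the box is pushed more than 30 mm from its place (distance of box from where it was at the start of the episode above 0.03 m).
It fails at once if the bottle, bowl or jar is shifted by more than 20 mm, or tipped (distance of any of wash_bottle, bowl, jar from where it was at the start of the episode above 0.02 m or angle between any of wash_bottle, bowl, jar's own z axis and vertical above 0.3 rad).
It also fails if it takes over 46 s, if anything falls off the work surface, if the arm or the gripper's body presses on something with over 40 N, if the wrist force passes 120 N, or if a joint passes its speed limit or range.

## Working session

There is one attempt and no reset: what is moved stays moved. The work goes in short steps, Python scripts to look and compute and a tool call to move; the robot and the scene stay as the last step left them, time stands still between calls to the robot, and variables do not carry over. Pictures are saved under pics/ and viewed, at most 10 in all, crops included, and the job is handed in when it is done.

Besides the shell and the picture viewer there is one more tool, called after "Emit:" by a JSON object that holds its "name" and its "arguments", one argument or row to a line. arm_command: Moves the arm, as the interface text tells. Its arguments: {"type":"object","properties":{"plan":{"type":"array","items":{"type":"object","properties":{"claw":{"type":"number"},"tx":{"type":"number"},"ty":{"type":"number"},"tz":{"type":"number"},"ax":{"type":"number"},"ay":{"type":"number"},"az":{"type":"number"}}}},"squeeze":{"type":"number"}},"required":["plan"]}

```bash
mkdir -p pics; cat > h.py <<'E'
import numpy as np,cv2
from bench import r
from scipy.spatial.transform import Rotation as R
def cam(n):
    m=r.camera_model(n)
    if 'tool_from_camera' in m:
        o=r.get_obs();T=np.eye(4);T[:3,:3]=R.from_rotvec(o['orientation']).as_matrix();T[:3,3]=o['tcp_pos']
        return T@np.array(m['tool_from_camera'])
    T=np.eye(4);q=np.array(m['orientation'])
    T[:3,:3]=R.from_rotvec(q).as_matrix() if q.shape==(3,) else (q if q.shape==(3,3) else R.from_quat(q).as_matrix())
    T[:3,3]=m['position'];return T
def find(n,t,f='tip_of'):
    T=cam(n)
    return [(round(d['confidence'],2),np.round((T@np.r_[d['location'],1])[:3],3)) for d in getattr(r,f)(t,n)]
def shot(n,fn): 
    im=r.grab_frame(n);cv2.imwrite('pics/'+fn,im[:,:,::-1]);return im
E
python3 - <<'E'
from h import *
print(r.camera_model('scene'),r.camera_model('side')['orientation'])
o=r.get_obs();print(o['tcp_pos'],o['orientation'],o['clock'],o['grip_width'])
a=shot('scene','a.png');b=shot('side','b.png')
cv2.imwrite('pics/ab.png',cv2.resize(np.hstack([a,b])[:,:,::-1],(800,300)))
for n in('scene','side'):
  for t in('box','near_top','far_top','left_top','right_top','wash_bottle','bowl','jar'): print(n,t,find(n,t))
E
```

```text
{'fx': 482.03216797837314, 'fy': 482.03216797837314, 'cx': 253.70991868405014, 'cy': 181.68905700567555, 'position': array([ 1.54813184, -0.21303893,  0.94057893]), 'orientation': array([0.73404318, 0.59983696, 1.27546658])} [ 0.30263725 -1.11905254 -2.38853335]
[ 0.19731419 -0.64522302  0.40370807] [-3.10528562e+00 -4.64228841e-01  6.81733731e-04] 0.0 0.08525597223759888
scene box [(0.97, array([0.528, 0.185, 0.003])), (0.85, array([ 0.59 , -0.063, -0.003])), (0.8, array([ 0.357, -0.002, -0.003]))]
scene near_top [(0.85, array([ 0.548, -0.036,  0.077])), (0.71, array([ 0.318, -0.043,  0.081])), (0.68, array([0.486, 0.144, 0.076]))]
scene far_top [(0.57, array([ 0.636, -0.094,  0.078])), (0.53, array([0.387, 0.038, 0.081])), (0.53, array([ 0.59 , -0.064, -0.   ]))]
scene left_top [(0.76, array([0.63 , 0.004, 0.081])), (0.53, array([0.466, 0.244, 0.079])), (0.5, array([0.293, 0.048, 0.078]))]
scene right_top [(0.73, array([0.586, 0.129, 0.081])), (0.7, array([ 0.415, -0.056,  0.085])), (0.63, array([ 0.549, -0.125,  0.083])), (0.59, array([0.63 , 0.007, 0.077]))]
scene wash_bottle [(0
[... 303 characters left out ...]
0.487, 0.146, 0.08 ])), (0.69, array([ 0.548, -0.035,  0.079])), (0.58, array([ 0.318, -0.05 ,  0.081]))]
side far_top [(0.98, array([0.561, 0.222, 0.084])), (0.86, array([0.385, 0.036, 0.08 ])), (0.67, array([ 0.638, -0.095,  0.079])), (0.21, array([ 0.591, -0.057,  0.002]))]
side left_top [(0.7, array([0.632, 0.005, 0.079])), (0.65, array([0.471, 0.236, 0.079])), (0.57, array([0.296, 0.042, 0.081]))]
side right_top [(0.72, array([ 0.42 , -0.05 ,  0.079])), (0.58, array([0.585, 0.127, 0.079]))]
side wash_bottle [(0.52, array([ 0.589, -0.058,  0.001]))]
side bowl [(0.72, array([0.441, 0.442, 0.001]))]
side jar [(0.79, array([ 0.713, -0.12 , -0.001])), (0.57, array([ 0.637, -0.092,  0.083]))]
```

View pics/a.png

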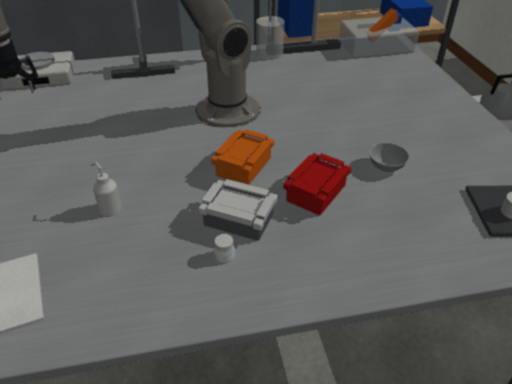

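View pics/b.png

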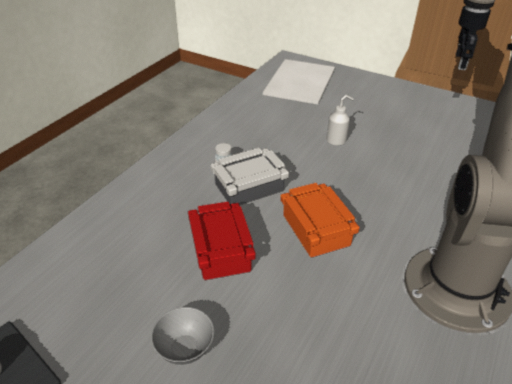

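The white box is at about (0.59, -0.06): scene pixel (240,207), side pixel (250,175). The orange and red boxes are look-alikes. near–far comes out at 106 mm and left–right at 154 mm, which fits the box with its yaw at about -32.5°. I'll start with the right section.

Emit:
{"name": "arm_command", "arguments": {
  "plan": [
    {"claw": 1,"tx": 0.0305,"ty": -0.0246},
    {"claw": 1,"tx": 0.0305,"ty": -0.0246},
    {"claw": 1,"tx": 0.0305,"ty": -0.0246},
    {"claw": 1,"tx": 0.0305,"ty": -0.0246},
    {"claw": 1,"tx": 0.0305,"ty": -0.0246},
    {"claw": 1,"tx": 0.0305,"ty": -0.0246},
    {"claw": 1,"tx": 0.0305,"ty": -0.0246},
    {"claw": 1,"tx": 0.0305,"ty": -0.0246},
    {"claw": 1,"tx": 0.0305,"ty": -0.0246},
    {"claw": 1,"tx": 0.0305,"ty": -0.0246}
  ]
}}

```text
invalid input at $.plan[0]: expected keys claw, tx, ty, tz, ax, ay, az
```

Emit:
{"name": "arm_command", "arguments": {
  "plan": [
    {"claw": 1,"tx": 0.0305,"ty": -0.0246},
    {"claw": 1,"tx": 0.0305,"ty": -0.0246},
    {"claw": 1,"tx": 0.0305,"ty": -0.0246},
    {"claw": 1,"tx": 0.0305,"ty": -0.0246},
    {"claw": 1,"tx": 0.0305,"ty": -0.0246},
    {"claw": 1,"tx": 0.0305,"ty": -0.0246},
    {"claw": 1,"az": -7},
    {"claw": 1,"az": -7},
    {"claw": 1,"az": -7},
    {"claw": 1,"az": -7}
  ]
}}

```text
invalid input at $.plan[0]: expected keys claw, tx, ty, tz, ax, ay, az
```

Emit:
{"name": "arm_command", "arguments": {
  "plan": [
    {"claw": 1,"az": -6.5},
    {"claw": 1,"az": -6},
    {"claw": 1},
    {"claw": 1},
    {"claw": 1},
    {"claw": 1},
    {"claw": 1},
    {"claw": 1},
    {"claw": 1},
    {"claw": 1}
  ]
}}

```text
invalid input at $.plan[0]: expected keys claw, tx, ty, tz, ax, ay, az
```

```bash
python3 - <<'E'
from h import *
shot('wrist','w.png')
o=r.get_obs();print(o['tcp_pos'],o['clock'],o['grip_width'],o['contact_force'])
A=R.from_rotvec(o['orientation']).as_matrix();print(A.round(3))
P=dict(near=(.548,-.036),far=(.637,-.0945),left=(.631,.0045),right=(.549,-.125))
for k,p in P.items(): print(k,(A.T@(np.r_[p,.08]-o['tcp_pos'])-[0,0,.173]).round(4), find('wrist',k+'_top'))
E
```

```text
[ 0.1974508  -0.64549659  0.40473254] 0.95 0.08549175220206974 [-0.35409513  0.23629299 -0.46631758]
[[ 0.956  0.292  0.   ]
 [ 0.292 -0.956 -0.   ]
 [ 0.     0.    -1.   ]]
near [ 0.5135 -0.4804  0.1517] []
far [ 0.5815 -0.3984  0.1517] []
left [ 0.6047 -0.4948  0.1517] []
right [ 0.4884 -0.395   0.1517] []
```

View pics/w.png

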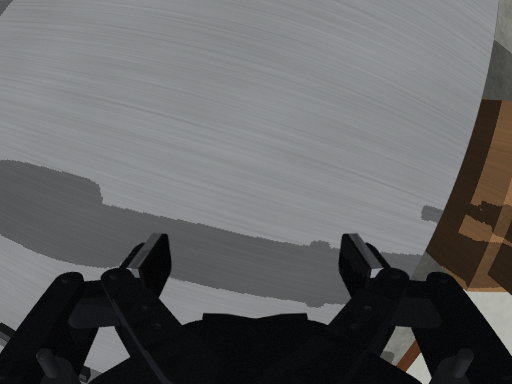

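Every row needs all seven keys, so all three calls were refused and nothing moved. The wrist picture shows only bench and shadow. I'll resend the moves in full.

Emit:
{"name": "arm_command", "arguments": {
  "plan": [
    {"claw": 1,"tx": 0.0305,"ty": -0.0246,"tz": 0,"ax": 0,"ay": 0,"az": 0},
    {"claw": 1,"tx": 0.0305,"ty": -0.0246,"tz": 0,"ax": 0,"ay": 0,"az": 0},
    {"claw": 1,"tx": 0.0305,"ty": -0.0246,"tz": 0,"ax": 0,"ay": 0,"az": 0},
    {"claw": 1,"tx": 0.0305,"ty": -0.0246,"tz": 0,"ax": 0,"ay": 0,"az": 0},
    {"claw": 1,"tx": 0.0305,"ty": -0.0246,"tz": 0,"ax": 0,"ay": 0,"az": 0},
    {"claw": 1,"tx": 0.0305,"ty": -0.0246,"tz": 0,"ax": 0,"ay": 0,"az": 0},
    {"claw": 1,"tx": 0.0305,"ty": -0.0246,"tz": 0,"ax": 0,"ay": 0,"az": 0},
    {"claw": 1,"tx": 0.0305,"ty": -0.0246,"tz": 0,"ax": 0,"ay": 0,"az": 0},
    {"claw": 1,"tx": 0.0305,"ty": -0.0246,"tz": 0,"ax": 0,"ay": 0,"az": 0},
    {"claw": 1,"tx": 0.0305,"ty": -0.0246,"tz": 0,"ax": 0,"ay": 0,"az": 0}
  ]
}}

```text
clock: 1.98
tcp_pos: [0.4178, -0.3193, 0.4051]
orientation: [3.107, 0.464, 0.001]
contact_force: [0.5, -0.4, -0.3]
grip_width: -0.0001
gripper_force: 0.0
```

Emit:
{"name": "arm_command", "arguments": {
  "plan": [
    {"claw": 1,"tx": 0.0305,"ty": -0.0246,"tz": 0,"ax": 0,"ay": 0,"az": 0},
    {"claw": 1,"tx": 0.0305,"ty": -0.0246,"tz": 0,"ax": 0,"ay": 0,"az": 0},
    {"claw": 1,"tx": 0.0305,"ty": -0.0246,"tz": 0,"ax": 0,"ay": 0,"az": 0},
    {"claw": 1,"tx": 0.0305,"ty": -0.0246,"tz": 0,"ax": 0,"ay": 0,"az": 0},
    {"claw": 1,"tx": 0.0305,"ty": -0.0246,"tz": 0,"ax": 0,"ay": 0,"az": 0},
    {"claw": 1,"tx": 0.0305,"ty": -0.0246,"tz": 0,"ax": 0,"ay": 0,"az": 0},
    {"claw": 1,"tx": 0,"ty": 0,"tz": 0,"ax": 0,"ay": 0,"az": -7},
    {"claw": 1,"tx": 0,"ty": 0,"tz": 0,"ax": 0,"ay": 0,"az": -7},
    {"claw": 1,"tx": 0,"ty": 0,"tz": 0,"ax": 0,"ay": 0,"az": -7},
    {"claw": 1,"tx": 0,"ty": 0,"tz": 0,"ax": 0,"ay": 0,"az": -7}
  ]
}}

```text
clock: 2.82
tcp_pos: [0.5491, -0.1261, 0.4047]
orientation: [2.898, 1.212, 0.0]
contact_force: [-0.3, 0.6, 0.3]
grip_width: -0.0
gripper_force: 0.0
```

Emit:
{"name": "arm_command", "arguments": {
  "plan": [
    {"claw": 1,"tx": 0,"ty": 0,"tz": 0,"ax": 0,"ay": 0,"az": -6.5},
    {"claw": 1,"tx": 0,"ty": 0,"tz": 0,"ax": 0,"ay": 0,"az": -6},
    {"claw": 1,"tx": 0,"ty": 0,"tz": 0.02,"ax": 0,"ay": 0,"az": 0},
    {"claw": 1,"tx": 0,"ty": 0,"tz": 0.02,"ax": 0,"ay": 0,"az": 0},
    {"claw": 1,"tx": 0,"ty": 0,"tz": 0.02,"ax": 0,"ay": 0,"az": 0},
    {"claw": 1,"tx": 0,"ty": 0,"tz": 0.02,"ax": 0,"ay": 0,"az": 0},
    {"claw": 1,"tx": 0,"ty": 0,"tz": 0,"ax": 0,"ay": 0,"az": 0},
    {"claw": 1,"tx": 0,"ty": 0,"tz": 0,"ax": 0,"ay": 0,"az": 0},
    {"claw": 1,"tx": 0,"ty": 0,"tz": 0,"ax": 0,"ay": 0,"az": 0},
    {"claw": 1,"tx": 0,"ty": 0,"tz": 0,"ax": 0,"ay": 0,"az": 0}
  ]
}}

```text
clock: 3.65
tcp_pos: [0.5496, -0.1264, 0.3263]
orientation: [2.753, 1.51, 0.003]
contact_force: [0.4, -0.6, -0.1]
grip_width: -0.0003
gripper_force: 0.0
```

```bash
cat > m.py <<'E'
from h import *
shot('wrist','w2.png')
o=r.get_obs();print(o['tcp_pos'],o['clock'],o['grip_width'],o['contact_force'])
A=R.from_rotvec(o['orientation']).as_matrix();print(A.round(3))
P=dict(near=(.548,-.036),far=(.637,-.0945),left=(.631,.0045),right=(.549,-.125))
for k,p in P.items(): print(k,(A.T@(np.r_[p,.08]-o['tcp_pos'])-[0,0,.173]).round(4), find('wrist',k+'_top'))
E
python3 m.py
```

```text
[ 0.54955493 -0.12642417  0.32622745] 3.7 0.00010375369818281337 [-0.14176777  0.86905897  0.27706915]
[[ 0.537  0.843  0.003]
 [ 0.843 -0.537 -0.001]
 [ 0.001  0.002 -1.   ]]
near [ 0.0752 -0.0505  0.0732] [(0.79, array([ 0.321, -0.047,  0.078])), (0.65, array([ 0.55 , -0.037,  0.079])), (0.29, array([ 0.592, -0.06 ,  0.003]))]
far [0.0737 0.056  0.0734] [(0.98, array([0.386, 0.036, 0.08 ])), (0.58, array([ 0.632, -0.091,  0.08 ]))]
left [ 0.154  -0.0023  0.0734] []
right [ 0.0007 -0.0018  0.0732] [(0.94, array([ 0.546, -0.126,  0.08 ])), (0.83, array([ 0.42 , -0.055,  0.075]))]
```

View pics/w2.png

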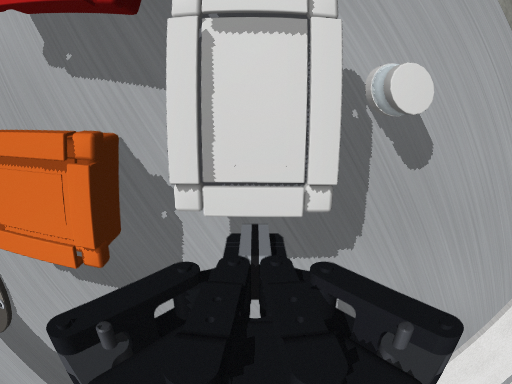

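The tool is aligned with the white box, with the fingertips at pixel (255,230) next to the right strip at (250,203). The wrist view agrees with the earlier positions. Pressing right now.

Emit:
{"name": "arm_command", "arguments": {
  "plan": [
    {"claw": 1,"tx": 0,"ty": -0.001,"tz": 0.02,"ax": 0,"ay": 0,"az": 0},
    {"claw": 1,"tx": 0,"ty": 0,"tz": 0.02,"ax": 0,"ay": 0,"az": 0},
    {"claw": 1,"tx": 0,"ty": 0,"tz": 0.02,"ax": 0,"ay": 0,"az": 0},
    {"claw": 1,"tx": 0,"ty": 0,"tz": 0.008,"ax": 0,"ay": 0,"az": 0},
    {"claw": 1,"tx": 0,"ty": 0,"tz": 0.003,"ax": 0,"ay": 0,"az": 0},
    {"claw": 1,"tx": 0,"ty": 0,"tz": 0.003,"ax": 0,"ay": 0,"az": 0},
    {"claw": 1,"tx": 0,"ty": 0,"tz": 0.003,"ax": 0,"ay": 0,"az": 0},
    {"claw": 1,"tx": 0,"ty": 0,"tz": 0.003,"ax": 0,"ay": 0,"az": 0},
    {"claw": 1,"tx": 0,"ty": 0,"tz": 0.001,"ax": 0,"ay": 0,"az": 0},
    {"claw": 1,"tx": 0,"ty": 0,"tz": 0,"ax": 0,"ay": 0,"az": 0}
  ]
}}

```text
clock: 4.73
tcp_pos: [0.5487, -0.1258, 0.2454]
orientation: [2.753, 1.51, 0.002]
contact_force: [-4.1, -0.1, 11.7]
grip_width: 0.0002
gripper_force: 5.5
```

Emit:
{"name": "arm_command", "arguments": {
  "plan": [
    {"claw": 1,"tx": 0,"ty": 0,"tz": -0.015,"ax": 0,"ay": 0,"az": 0},
    {"claw": 1,"tx": 0,"ty": 0,"tz": -0.025,"ax": 0,"ay": 0,"az": 0},
    {"claw": 1,"tx": 0.0253,"ty": -0.017,"tz": 0,"ax": 0,"ay": 0,"az": 0},
    {"claw": 1,"tx": 0.0253,"ty": -0.017,"tz": 0,"ax": 0,"ay": 0,"az": 0},
    {"claw": 1,"tx": 0.0253,"ty": -0.017,"tz": 0,"ax": 0,"ay": 0,"az": 0},
    {"claw": 1,"tx": 0,"ty": 0,"tz": 0,"ax": 0,"ay": 0,"az": 0},
    {"claw": 1,"tx": 0,"ty": 0,"tz": 0.015,"ax": 0,"ay": 0,"az": 0},
    {"claw": 1,"tx": 0,"ty": 0,"tz": 0.012,"ax": 0,"ay": 0,"az": 0},
    {"claw": 1,"tx": 0,"ty": 0,"tz": 0,"ax": 0,"ay": 0,"az": 0},
    {"claw": 1,"tx": 0,"ty": 0,"tz": 0,"ax": 0,"ay": 0,"az": 0}
  ]
}}

```text
clock: 5.57
tcp_pos: [0.5456, -0.035, 0.256]
orientation: [-2.754, -1.51, 0.003]
contact_force: [-0.2, 0.2, -0.8]
grip_width: -0.0001
gripper_force: 0.0
```

Emit:
{"name": "arm_command", "arguments": {
  "plan": [
    {"claw": 1,"tx": 0,"ty": 0,"tz": 0.003,"ax": 0,"ay": 0,"az": 0},
    {"claw": 1,"tx": 0,"ty": 0,"tz": 0.003,"ax": 0,"ay": 0,"az": 0},
    {"claw": 1,"tx": 0,"ty": 0,"tz": 0.003,"ax": 0,"ay": 0,"az": 0},
    {"claw": 1,"tx": 0,"ty": 0,"tz": 0.003,"ax": 0,"ay": 0,"az": 0},
    {"claw": 1,"tx": 0,"ty": 0,"tz": 0.001,"ax": 0,"ay": 0,"az": 0},
    {"claw": 1,"tx": 0,"ty": 0,"tz": 0,"ax": 0,"ay": 0,"az": 0},
    {"claw": 1,"tx": 0,"ty": 0,"tz": 0,"ax": 0,"ay": 0,"az": 0},
    {"claw": 1,"tx": 0,"ty": 0,"tz": -0.015,"ax": 0,"ay": 0,"az": 0},
    {"claw": 1,"tx": 0,"ty": 0,"tz": -0.025,"ax": 0,"ay": 0,"az": 0},
    {"claw": 1,"tx": 0,"ty": 0,"tz": -0.03,"ax": 0,"ay": 0,"az": 0}
  ]
}}

```text
clock: 6.4
tcp_pos: [0.5452, -0.0346, 0.313]
orientation: [-2.752, -1.51, 0.005]
contact_force: [-0.0, -1.1, 0.9]
grip_width: 0.0001
gripper_force: 0.0
```

```bash
sed -i 's/w2.png/w3.png/' m.py; python3 m.py; python3 - <<'E'
from h import *
a=shot('scene','a2.png');b=shot('side','b2.png')
cv2.imwrite('pics/ab2.png',cv2.resize(np.hstack([a[160:260,180:300],b[130:230,190:310]])[:,:,::-1],(800,333),interpolation=3))
E
```

```text
[ 0.54752143 -0.03424524  0.31970262] 6.45 0.00021187481508262815 [2.33943667 0.76415435 3.87863821]
[[ 0.537  0.843  0.007]
 [ 0.843 -0.537 -0.   ]
 [ 0.003  0.006 -1.   ]]
near [-0.0021 -0.      0.0667] [(0.87, array([ 0.323, -0.047,  0.083])), (0.66, array([0.491, 0.149, 0.082]))]
far [-0.0036  0.1065  0.0673] [(0.96, array([0.395, 0.039, 0.085])), (0.7, array([ 0.638, -0.089,  0.084]))]
left [0.0767 0.0482 0.0672] [(0.9, array([0.298, 0.039, 0.081])), (0.81, array([0.633, 0.002, 0.082])), (0.68, array([ 0.638, -0.088,  0.083]))]
right [-0.0766  0.0487  0.0667] []
```

View pics/ab2.png

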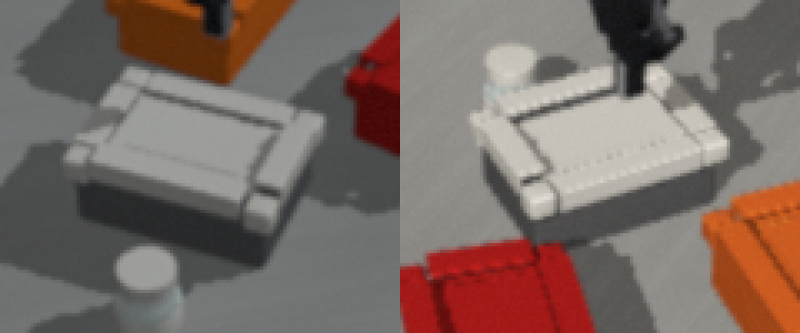

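View pics/w3.png

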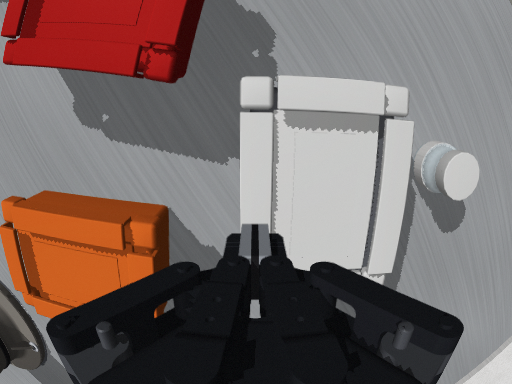

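The box hasn't moved and the near strip looks flush in the side view at (620,175). Next is left.

Emit:
{"name": "arm_command", "arguments": {
  "plan": [
    {"claw": 1,"tx": 0.0257,"ty": 0.017,"tz": 0,"ax": 0,"ay": 0,"az": 0},
    {"claw": 1,"tx": 0.0257,"ty": 0.017,"tz": 0,"ax": 0,"ay": 0,"az": 0},
    {"claw": 1,"tx": 0.0257,"ty": 0.016,"tz": 0,"ax": 0,"ay": 0,"az": 0},
    {"claw": 1,"tx": 0,"ty": 0,"tz": 0,"ax": 0,"ay": 0,"az": 0},
    {"claw": 1,"tx": 0,"ty": 0,"tz": 0.025,"ax": 0,"ay": 0,"az": 0},
    {"claw": 1,"tx": 0,"ty": 0,"tz": 0.02,"ax": 0,"ay": 0,"az": 0},
    {"claw": 1,"tx": 0,"ty": 0,"tz": 0.012,"ax": 0,"ay": 0,"az": 0},
    {"claw": 1,"tx": 0,"ty": 0,"tz": 0,"ax": 0,"ay": 0,"az": 0},
    {"claw": 1,"tx": 0,"ty": 0,"tz": 0,"ax": 0,"ay": 0,"az": 0},
    {"claw": 1,"tx": 0,"ty": 0,"tz": 0,"ax": 0,"ay": 0,"az": 0}
  ]
}}

```text
clock: 7.58
tcp_pos: [0.6297, 0.0037, 0.2573]
orientation: [2.754, 1.511, 0.001]
contact_force: [-0.3, -0.2, 0.1]
grip_width: 0.0002
gripper_force: 0.0
```

Emit:
{"name": "arm_command", "arguments": {
  "plan": [
    {"claw": 1,"tx": 0,"ty": 0,"tz": 0.003,"ax": 0,"ay": 0,"az": 0},
    {"claw": 1,"tx": 0,"ty": 0,"tz": 0.003,"ax": 0,"ay": 0,"az": 0},
    {"claw": 1,"tx": 0,"ty": 0,"tz": 0.003,"ax": 0,"ay": 0,"az": 0},
    {"claw": 1,"tx": 0,"ty": 0,"tz": 0.003,"ax": 0,"ay": 0,"az": 0},
    {"claw": 1,"tx": 0,"ty": 0,"tz": 0.001,"ax": 0,"ay": 0,"az": 0},
    {"claw": 1,"tx": 0,"ty": 0,"tz": 0,"ax": 0,"ay": 0,"az": 0},
    {"claw": 1,"tx": 0,"ty": 0,"tz": 0,"ax": 0,"ay": 0,"az": 0},
    {"claw": 1,"tx": 0,"ty": 0,"tz": 0,"ax": 0,"ay": 0,"az": 0},
    {"claw": 1,"tx": 0,"ty": 0,"tz": 0,"ax": 0,"ay": 0,"az": 0},
    {"claw": 1,"tx": 0,"ty": 0,"tz": 0,"ax": 0,"ay": 0,"az": 0}
  ]
}}

```text
clock: 8.42
tcp_pos: [0.6298, 0.0038, 0.2454]
orientation: [2.754, 1.51, 0.001]
contact_force: [-4.5, -0.3, 12.6]
grip_width: -0.0001
gripper_force: 6.6
```

Emit:
{"name": "arm_command", "arguments": {
  "plan": [
    {"claw": 1,"tx": 0,"ty": 0,"tz": -0.015,"ax": 0,"ay": 0,"az": 0},
    {"claw": 1,"tx": 0,"ty": 0,"tz": -0.025,"ax": 0,"ay": 0,"az": 0},
    {"claw": 1,"tx": -0.0257,"ty": 0.018,"tz": 0,"ax": 0,"ay": 0,"az": 0},
    {"claw": 1,"tx": -0.0257,"ty": 0.018,"tz": 0,"ax": 0,"ay": 0,"az": 0},
    {"claw": 1,"tx": -0.0257,"ty": 0.018,"tz": 0,"ax": 0,"ay": 0,"az": 0},
    {"claw": 1,"tx": 0,"ty": 0,"tz": 0,"ax": 0,"ay": 0,"az": 0},
    {"claw": 1,"tx": 0,"ty": 0,"tz": 0.015,"ax": 0,"ay": 0,"az": 0},
    {"claw": 1,"tx": 0,"ty": 0,"tz": 0.012,"ax": 0,"ay": 0,"az": 0},
    {"claw": 1,"tx": 0,"ty": 0,"tz": 0,"ax": 0,"ay": 0,"az": 0},
    {"claw": 1,"tx": 0,"ty": 0,"tz": 0,"ax": 0,"ay": 0,"az": 0}
  ]
}}

```text
clock: 9.25
tcp_pos: [0.6333, -0.0898, 0.2558]
orientation: [-2.752, -1.512, 0.002]
contact_force: [-0.4, 0.5, 0.4]
grip_width: 0.0
gripper_force: 0.0
```

Emit:
{"name": "arm_command", "arguments": {
  "plan": [
    {"claw": 1,"tx": 0,"ty": 0,"tz": 0.003,"ax": 0,"ay": 0,"az": 0},
    {"claw": 1,"tx": 0,"ty": 0,"tz": 0.003,"ax": 0,"ay": 0,"az": 0},
    {"claw": 1,"tx": 0,"ty": 0,"tz": 0.003,"ax": 0,"ay": 0,"az": 0},
    {"claw": 1,"tx": 0,"ty": 0,"tz": 0.003,"ax": 0,"ay": 0,"az": 0},
    {"claw": 1,"tx": 0,"ty": 0,"tz": 0.001,"ax": 0,"ay": 0,"az": 0},
    {"claw": 1,"tx": 0,"ty": 0,"tz": 0,"ax": 0,"ay": 0,"az": 0},
    {"claw": 1,"tx": 0,"ty": 0,"tz": 0,"ax": 0,"ay": 0,"az": 0},
    {"claw": 1,"tx": 0,"ty": 0,"tz": 0,"ax": 0,"ay": 0,"az": 0},
    {"claw": 1,"tx": 0,"ty": 0,"tz": 0,"ax": 0,"ay": 0,"az": 0},
    {"claw": 1,"tx": 0,"ty": 0,"tz": 0,"ax": 0,"ay": 0,"az": 0}
  ]
}}

```text
clock: 10.08
tcp_pos: [0.6338, -0.0898, 0.2454]
orientation: [2.753, 1.511, 0.001]
contact_force: [-4.3, 0.3, 12.7]
grip_width: 0.0003
gripper_force: 6.6
```

Emit:
{"name": "arm_command", "arguments": {
  "plan": [
    {"claw": 1,"tx": 0,"ty": 0,"tz": -0.015,"ax": 0,"ay": 0,"az": 0},
    {"claw": 1,"tx": 0,"ty": 0,"tz": -0.03,"ax": 0,"ay": 0,"az": 0},
    {"claw": 1,"tx": 0,"ty": 0,"tz": -0.035,"ax": 0,"ay": 0,"az": 0},
    {"claw": 1,"tx": -0.035,"ty": 0,"tz": -0.015,"ax": 0,"ay": 0,"az": 0},
    {"claw": 1,"tx": -0.035,"ty": 0,"tz": -0.015,"ax": 0,"ay": 0,"az": 0},
    {"claw": 1,"tx": -0.035,"ty": -0.02,"tz": 0,"ax": 0,"ay": 0,"az": 0},
    {"claw": 1,"tx": -0.035,"ty": -0.02,"tz": 0,"ax": 0,"ay": 0,"az": 0},
    {"claw": 1,"tx": -0.035,"ty": -0.02,"tz": 0,"ax": 0,"ay": 0,"az": 0},
    {"claw": 1,"tx": 0,"ty": 0,"tz": 0,"ax": 0,"ay": 0,"az": 0},
    {"claw": 1,"tx": 0,"ty": 0,"tz": 0,"ax": 0,"ay": 0,"az": 0}
  ]
}}

```text
clock: 10.92
tcp_pos: [0.487, -0.2073, 0.3537]
orientation: [2.757, 1.505, -0.002]
contact_force: [0.9, -0.3, -0.1]
grip_width: 0.0
gripper_force: 0.0
```

```bash
python3 - <<'E'
from h import *
a=shot('scene','a3.png');b=shot('side','b3.png');w=shot('wrist','w4.png')
cv2.imwrite('pics/ab3.png',cv2.resize(np.hstack([a[160:260,180:300],b[130:230,190:310]])[:,:,::-1],(800,333),interpolation=3))
for t in('near','far','left','right'):
  for n in('scene','side','wrist'):print(t,n,[x for x in find(n,t+'_top') if abs(x[1][0]-.59)<.06 and -.14<x[1][1]<.03])
E
```

```text
near scene [(0.79, array([ 0.547, -0.035,  0.068]))]
near side [(0.88, array([ 0.551, -0.036,  0.071]))]
near wrist []
far scene [(0.92, array([ 0.633, -0.093,  0.071]))]
far side [(0.58, array([ 0.635, -0.093,  0.071]))]
far wrist []
left scene [(0.58, array([0.633, 0.005, 0.074]))]
left side [(0.68, array([0.632, 0.004, 0.073]))]
left wrist []
right scene [(0.64, array([ 0.546, -0.127,  0.072])), (0.39, array([ 0.543, -0.031,  0.069]))]
right side [(0.5, array([ 0.547, -0.132,  0.069]))]
right wrist [(0.6, array([ 0.546, -0.125,  0.072]))]
```

View pics/ab3.png

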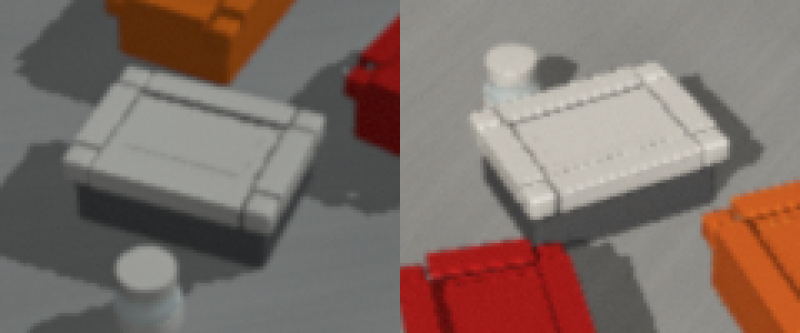

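View pics/w4.png

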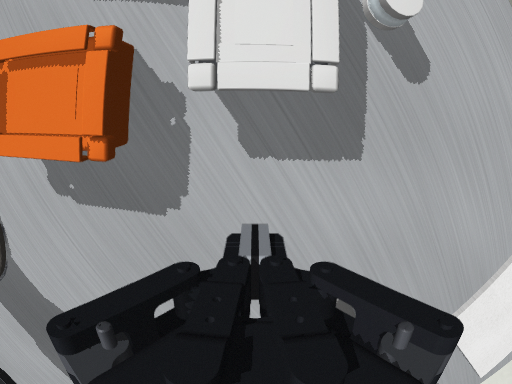

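In both crops all four strips are level with the corner blocks. The networks put them at about 0.07 m, against 0.08 before. The box hasn't moved, and in the wrist view the gripper is clear of everything.

```bash
python3 -c "
from bench import r
print(r.hand_in())"
```

```text
the job is handed in; nothing more can be done
None
```

I pressed all four rim sections down and handed the job in after about 12 s. The last pictures show every section flush and the box still in place, but the hand-in gave no verdict.

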